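Load the hot-roller set and switch it on

TASK

Get the hot-roller set ready: slide every hair roller standing on the ledge down over a heating post of its own size, wide rollers on the thick posts of the middle tier and slim ones on the thin posts of the bottom tier, one to a post, until each sits flat on its tier. Move both picks from the white stand into the glass vials on the top tier, one in each, pushed down until the handle meets the rim, and only when everything is loaded swing the red lever right over to on. Leave the shot cup, the green dish and the clipper case where they are.

Things in the scene. Friction and masses are not known exactly. Their poses are not given: they have to be found in the camera images.
- wide1: A wide mauve hair roller: an open upright tube 62 mm tall, 50 mm outside and 32 mm bore, standing on the ledge (absent in some starts). Origin: centre of its underside, z along the tube, up.
- wide2: A wide mauve hair roller: an open upright tube 62 mm tall, 50 mm outside and 32 mm bore, standing on the ledge (absent in some starts). Origin: centre of its underside, z along the tube, up.
- wide3: A wide mauve hair roller: an open upright tube 62 mm tall, 50 mm outside and 32 mm bore, standing on the ledge (absent in some starts). Origin: centre of its underside, z along the tube, up.
- slim1: A slim mauve hair roller: an open upright tube 62 mm tall, 40 mm outside and 22 mm bore, standing on the ledge (absent in some starts). Origin: centre of its underside, z along the tube, up.
- slim2: A slim mauve hair roller: an open upright tube 62 mm tall, 40 mm outside and 22 mm bore, standing on the ledge (absent in some starts). Origin: centre of its underside, z along the tube, up.
- slim3: A slim mauve hair roller: an open upright tube 62 mm tall, 40 mm outside and 22 mm bore, standing on the ledge (absent in some starts). Origin: centre of its underside, z along the tube, up.
- unit: The fixed white roller set: three steps rising away from the robot (at yaw 0), 260 mm deep (x) by 300 mm wide (y), tops at 20, 40 and 60 mm. Bottom tier: a row of three thin dark posts; middle tier: a row of three thick dark posts; rows run along y, 95 mm apart, posts 90 mm apart. Top tier: the red switch lever and two glass vials. Origin: centre of its underside on the ledge.
- slim_post1 (a point): Foot, on the bottom tier's top face, of a dark heating post 18 mm thick and 52 mm tall with a tapered tip, for a slim roller.
- slim_post2 (a point): Foot, on the bottom tier's top face, of a dark heating post 18 mm thick and 52 mm tall with a tapered tip, for a slim roller.
- slim_post3 (a point): Foot, on the bottom tier's top face, of a dark heating post 18 mm thick and 52 mm tall with a tapered tip, for a slim roller.
- wide_post1 (a point): Foot, on the middle tier's top face, of a dark heating post 28 mm thick and 52 mm tall with a tapered tip, for a wide roller.
- wide_post2 (a point): Foot, on the middle tier's top face, of a dark heating post 28 mm thick and 52 mm tall with a tapered tip, for a wide roller.
- wide_post3 (a point): Foot, on the middle tier's top face, of a dark heating post 28 mm thick and 52 mm tall with a tapered tip, for a wide roller.
- vial1 (a point): Centre of the mouth of a fixed upright glass vial on the top tier: bore 13 mm, outside 22 mm, 82 mm deep inside; the mouth is 145 mm above the ledge.
- vial2 (a point): Centre of the mouth of a fixed upright glass vial on the top tier: bore 13 mm, outside 22 mm, 82 mm deep inside; the mouth is 145 mm above the ledge.
- pick1: A sectioning pick standing upright in the stand: black shaft 8 mm thick and 80 mm long with a tapered tip, orange handle above it 20 mm thick and 45 mm long (125 mm in all). Origin: the tip of the shaft; z up along the pick to the handle.
- pick2: A sectioning pick standing upright in the stand: black shaft 8 mm thick and 80 mm long with a tapered tip, orange handle above it 20 mm thick and 45 mm long (125 mm in all). Origin: the tip of the shaft; z up along the pick to the handle.
- stand: Fixed white ceramic block 120 x 60 x 50 mm with two holes 45 mm deep, 70 mm apart along its x, that hold the picks. Origin: centre of its underside.
- switch (a joint): The red switch lever: 0 rad is off, about 1.0 is on; it stays where it is left. It swings about an axis along the unit's x.
- switch_tip (a point): Tip of the red switch lever (60 mm long). Off, it leans towards the unit's -y; swinging its tip towards the unit's +y turns it on.
- shot_cup: Glass shot cup, 48 mm across, 55 mm tall, standing near the work; leave it alone. Origin: centre of its underside.
- dish: Green ceramic dish, 100 mm across, 28 mm tall; leave it alone. Origin: centre of its underside.
- clipper_case: Steel nail-clipper case, 40 x 100 x 20 mm; leave it alone. Origin: centre of its underside.

How it is judged:
On the way, in this order (a step that is already met when the one before it is completed fails the run):
1. every roller sits home on a post of its size and both picks are home in the vials, with the switch still off ((distance between wide1 and wide_post1 below 0.006 m or distance between wide1 and wide_post2 below 0.006 m or distance between wide1 and wide_post3 below 0.006 m) and angle between each of wide1, wide2, wide3, slim1, slim2, slim3's own z axis and vertical below 0.1 rad and (distance between wide2 and wide_post1 below 0.006 m or distance between wide2 and wide_post2 below 0.006 m or distance between wide2 and wide_post3 below 0.006 m) and (distance between wide3 and wide_post1 below 0.006 m or distance between wide3 and wide_post2 below 0.006 m or distance between wide3 and wide_post3 below 0.006 m) and (distance between slim1 and slim_post1 below 0.006 m or distance between slim1 and slim_post2 below 0.006 m or distance between slim1 and slim_post3 below 0.006 m) and (distance between slim2 and slim_post1 below 0.006 m or distance between slim2 and slim_post2 below 0.006 m or distance between slim2 and slim_post3 below 0.006 m) and (distance between slim3 and slim_post1 below 0.006 m or distance between slim3 and slim_post2 below 0.006 m or distance between slim3 and slim_post3 below 0.006 m) and ((horizontal distance between pick1 and vial1 below 0.008 m and z of pick1 in the frame of vial1 below -0.074 m) or (horizontal distance between pick1 and vial2 below 0.008 m and z of pick1 in the frame of vial2 below -0.074 m)) and angle between each of pick1, pick2's own z axis and vertical below 0.15 rad and ((horizontal distance between pick2 and vial1 below 0.008 m and z of pick2 in the frame of vial1 below -0.074 m) or (horizontal distance between pick2 and vial2 below 0.008 m and z of pick2 in the frame of vial2 below -0.074 m)) and value of joint switch below 0.5 rad), for 0.2 s.
2. the lever is swung over to on (value of joint switch above 0.85 rad), for 0.2 s.
At the end, for the whole second after the job is handed in: Every roller present stands upright (within 0.1 rad), its underside centre within 6 mm of the foot of a post of its own size; each pick stands in a vial, its tip at least 74 mm below the mouth, within 0.15 rad of upright; all at rest; the switch lever is beyond 0.85 rad ((distance between wide1 and wide_post1 below 0.006 m or distance between wide1 and wide_post2 below 0.006 m or distance between wide1 and wide_post3 below 0.006 m) and angle between each of wide1, wide2, wide3, slim1, slim2, slim3's own z axis and vertical below 0.1 rad and (distance between wide2 and wide_post1 below 0.006 m or distance between wide2 and wide_post2 below 0.006 m or distance between wide2 and wide_post3 below 0.006 m) and (distance between wide3 and wide_post1 below 0.006 m or distance between wide3 and wide_post2 below 0.006 m or distance between wide3 and wide_post3 below 0.006 m) and (distance between slim1 and slim_post1 below 0.006 m or distance between slim1 and slim_post2 below 0.006 m or distance between slim1 and slim_post3 below 0.006 m) and (distance between slim2 and slim_post1 below 0.006 m or distance between slim2 and slim_post2 below 0.006 m or distance between slim2 and slim_post3 below 0.006 m) and (distance between slim3 and slim_post1 below 0.006 m or distance between slim3 and slim_post2 below 0.006 m or distance between slim3 and slim_post3 below 0.006 m) and ((horizontal distance between pick1 and vial1 below 0.008 m and z of pick1 in the frame of vial1 below -0.074 m) or (horizontal distance between pick1 and vial2 below 0.008 m and z of pick1 in the frame of vial2 below -0.074 m)) and angle between each of pick1, pick2's own z axis and vertical below 0.15 rad and ((horizontal distance between pick2 and vial1 below 0.008 m and z of pick2 in the frame of vial1 below -0.074 m) or (horizontal distance between pick2 and vial2 below 0.008 m and z of pick2 in the frame of vial2 below -0.074 m)) and linear speed of each of wide1, wide2, wide3, slim1, slim2, slim3, pick1, pick2 below 0.02 m/s and value of joint switch above 0.85 rad); the robot touches nothing.
It fails at once if the shot cup is moved more than 25 mm (distance of shot_cup from where it was at the start of the episode above 0.025 m).
It fails at once if the green dish is moved more than 25 mm (distance of dish from where it was at the start of the episode above 0.025 m).
It fails at once if the clipper case is moved more than 25 mm (distance of clipper_case from where it was at the start of the episode above 0.025 m).
Of wide1, slim1, wide2, slim2, wide3, slim3 only 3 to 5 are there at a start; the rules pass over those that are not, and their reading is None.
At some moment in a run one of wide1, slim1, wide2, slim2, wide3, slim3 may be knocked a few centimetres aside while the robot is not near it.
It also fails if it takes over 210 s, if anything falls off the work surface, if the arm or the gripper's body presses on something with over 40 N, if the wrist force passes 120 N, or if a joint passes its speed limit or range.

ROBOT

A 6-joint arm with a two-finger parallel gripper is mounted at the origin on the work surface. World frame = base frame: x ahead of the robot, y to its left, z up, the work surface at z = 0. Lengths are in m, angles in rad, forces in N, time in s.
With the tool pointing down it reaches from about 0.275 to 0.875 m from the base axis. Payload 12.5 kg.
Tool frame: the origin (TCP) lies on the centre line of the jaws, within the pads' length; the fingertips stand r.finger_overhang ahead of it and the grasp point (between the pads) lies 3 mm ahead of it (r.finger_overhang is the distance from the TCP to the fingertips, in m); z points along the fingers, y is the line along which they close (so a half turn about z gives the same grasp; the last joint's range is limited). The gripper opens to 85 mm and grips with 20 to 120 N. Pads are 22 mm wide; open, the fingers measure 114 mm over their backs; the gripper's body (76 mm by 85 mm) begins 54 mm behind the grasp point. The pads swing forward as they close: fully open they stand 13 mm farther back than shut.
Start: joints at [-1.21, 0.351, 1.652, -0, 1.139, -0.085], TCP at [0.237, -0.496, 0.253] pointing down, gripper open.
Joint ranges: [-2.75, 2.75], [-0.79, 2.1], [0.01, 2.65], [-1.57, 4.71], [0.07, 3.14], [-2.87, 2.87]. Speed limits (rad/s): [2.22, 2.22, 2.79, 3.14, 3.14, 3.14].

INTERFACE

Orientations are given as a unit quaternion [x, y, z, w].
In Python, from cell import r, optics gives the robot as it stands. The module is installed in compiled form; this text tells all that it offers. Calls block until the motion is done:
- r.move_to(position, orientation): joint-space move of the TCP to a pose.
- r.move_linear(position, rot=None, vel=0.15): straight line of the TCP; rot=None keeps the orientation; vel is the mean speed in m/s.
- r.set_joints(angles): joint-space move.
- r.set_gripper(opening, squeeze=None): opening from 0.0 (shut) to 1.0 (fully open); squeeze is the grip in N (None keeps the last); returns when the fingers have stopped.
- r.sleep(seconds).
- r.inverse_kinematics(position, orientation): joint angles nearest the present ones, or None.
- optics.get_image(name): name is "scene" or "side" or "wrist"; returns a dict with "pixels" (384x512x3 uint8, red, green, blue), "depth" (384x512 float32, m along the optical axis (not along the pixel's ray), 0 where there is no reading), "fx", "fy", "cx", "cy" (pixels), "camera_from_world" (4x4, takes a point from world to camera coordinates); the wrist camera has in their place "mount" (4x4, takes a point from camera to tool coordinates, whose origin is the TCP and whose axes are the flange's). Camera axes: x right, y down, z forward; pixel columns grow to the right and rows downward; lengths in m; the calibration is good to about 2 mm. A picture is of the moment at which its call begins: read the wrist's pose just before it.
A pose or a line that the arm cannot do raises r.PlanningError and nothing moves.
- r.hand_in(): hands the job in; it is judged then, once.
Readings, each from a call of its own:
- r.current_t(): time.
- r.current_q(): joint angles.
- r.current_qvel(): joint speeds.
- r.current_effort(): joint torques, N m.
- r.current_tool_pos(): TCP position.
- r.current_ee_rot(): TCP orientation.
- r.current_contact_force(): force on the tool from outside, world axes, zero at the start.
- r.current_torque(): the same for the moment, N m.
- r.current_opening(): opening from 0.0 (shut) to 1.0 (fully open).
- r.current_finger_force(): force on a finger pad.
Only numpy, scipy, OpenCV 4.12 (cv2) and the standard library are available. Lean on these libraries where they do the work, as an engineer would, in place of code of your own. Each camera call takes 0.05 s, during which the arm holds its last target. There are 200 camera calls.

## Working session

There is one attempt and no reset: what is moved stays moved. The work goes in short steps, each a Python script; the robot and the scene stay as the last script left them, time stands still between calls to the robot, and variables do not carry over. Pictures are saved under pics/ and viewed, at most 14 in all, crops included, and the job is handed in when it is done.

```bash
mkdir -p pics; cat > h.py <<'E'
import numpy as np, cv2
from cell import r, optics
from scipy.spatial.transform import Rotation as R
def snap(name,fn):
    T=None
    if name=="wrist":
        p=np.array(r.current_tool_pos());q=r.current_ee_rot()
    d=optics.get_image(name)
    if name=="wrist":
        W=np.eye(4);W[:3,:3]=R.from_quat(q).as_matrix();W[:3,3]=p
        T=W@np.array(d["mount"])
    else: T=np.linalg.inv(np.array(d["camera_from_world"]))
    cv2.imwrite(f"pics/{fn}.png",d["pixels"][:,:,::-1])
    np.savez(f"pics/{fn}.npz",depth=d["depth"],pix=d["pixels"],T=T,K=[d["fx"],d["fy"],d["cx"],d["cy"]])
    return load(fn)
def load(fn):
    z=np.load(f"pics/{fn}.npz");D=z["depth"];fx,fy,cx,cy=z["K"];T=z["T"]
    v,u=np.mgrid[:D.shape[0],:D.shape[1]]
    P=np.stack([(u-cx)/fx*D,(v-cy)/fy*D,D],-1)@T[:3,:3].T+T[:3,3]
    P[D==0]=np.nan
    return P,z["pix"]
E
python3 - <<'E'
from h import *
print(r.current_t(),r.finger_overhang,r.current_ee_rot())
a=snap("scene","s0");b=snap("side","d0")
for n in("s0","d0"):
    z=np.load(f"pics/{n}.npz");print(z["T"].round(3),z["K"])
im=np.hstack([cv2.imread("pics/s0.png"),cv2.imread("pics/d0.png")])
for n in("s0","d0"):cv2.imwrite(f"pics/{n}b.png",cv2.resize(cv2.imread(f"pics/{n}.png"),(800,600),interpolation=cv2.INTER_CUBIC))
E
```

```text
0.0 0.022 [ 9.75262826e-01  2.21047667e-01 -8.31859050e-05 -5.85455966e-04]
[[ 0.629  0.492 -0.602  1.046]
 [ 0.777 -0.401  0.484 -0.413]
 [-0.004 -0.773 -0.635  0.593]
 [ 0.     0.     0.     1.   ]] [355.72759217 355.72759217 255.22733188 194.17261153]
[[-0.793 -0.467  0.392  0.054]
 [-0.609  0.587 -0.533  0.725]
 [ 0.019 -0.661 -0.75   1.155]
 [ 0.     0.     0.     1.   ]] [490.44436215 490.44436215 245.28424906 191.82871143]
```

View pics/s0b.png

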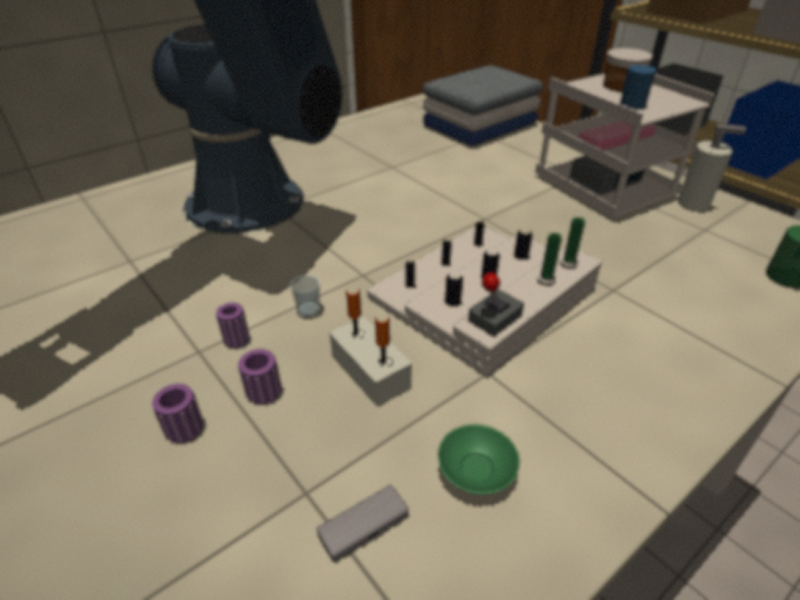

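View pics/d0b.png

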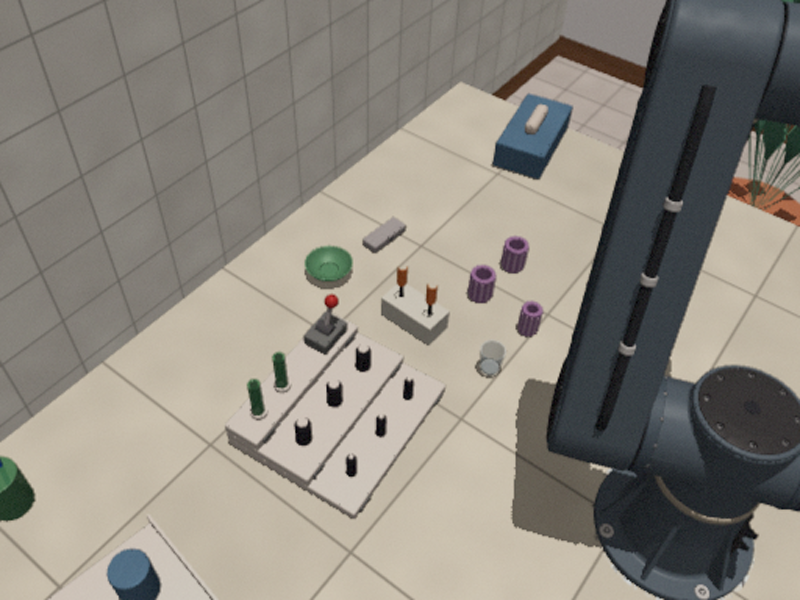

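The pictures show two wide rollers (scene px 180,412 and 260,375) and one slim (233,325). The picks are at (354,305) and (383,333), the posts run from (410,273) to (523,245), the vials are at (552,257) and (573,240), and the lever is at (491,282). Next I'll turn these into positions.

```bash
cat > m.py <<'E'
from h import *
def masks(px,P):
    h=cv2.cvtColor(px,cv2.COLOR_RGB2HSV).astype(int);H,S,V=h[...,0],h[...,1],h[...,2];z=P[...,2]
    ok=np.isfinite(z)&(np.hypot(P[...,0],P[...,1])<1.0)&(np.hypot(P[...,0],P[...,1])>.2)
    return {"mauve":ok&(H>135)&(H<170)&(S>60)&(z>.005)&(z<.15),"orange":ok&(H>3)&(H<16)&(S>150)&(V>70)&(z>.04)&(z<.2),
     "red":ok&((H<4)|(H>174))&(S>170)&(V>90)&(z>.06),"dark":ok&(V<60)&(z>.035)&(z<.11)&(S<110),"green":ok&(H>50)&(H<90)&(S>70)&(z>.005)&(z<.2)}
def blobs(P,px,mn=12):
    for k,m in masks(px,P).items():
        n,L,st,c=cv2.connectedComponentsWithStats(m.astype(np.uint8))
        for i in range(1,n):
            if st[i,4]<mn: continue
            Q=P[L==i];zt=np.percentile(Q[:,2],97);t=Q[Q[:,2]>zt-.006]
            lo,hi=np.percentile(t[:,:2],[2,98],axis=0)
            print(k,st[i,4],c[i].round(0),"top",zt.round(4),"mid",((lo+hi)/2).round(4),"ext",(hi-lo).round(3),"allmean",np.median(Q,0).round(3))
E
python3 - <<'E'
from m import *
for n in("s0","d0"):
    print(n);blobs(*load(n))
    P,_=load(n)
P,_=load("s0")
for u,v in[(225,310),(370,300),(304,283),(360,183),(240,170),(380,170)]:print(u,v,P[v,u])
E
```

```text
s0
mauve 338 [148. 207.] top 0.0626 mid [ 0.3957 -0.214 ] ext [0.034 0.033] allmean [ 0.408 -0.216  0.05 ]
mauve 608 [166. 240.] top 0.0622 mid [ 0.5166 -0.2329] ext [0.044 0.044] allmean [ 0.53  -0.235  0.049]
mauve 737 [113. 263.] top 0.0621 mid [ 0.5079 -0.3443] ext [0.044 0.043] allmean [ 0.523 -0.346  0.049]
orange 95 [226. 195.] top 0.1265 mid [ 0.5491 -0.0928] ext [0.008 0.011] allmean [ 0.551 -0.094  0.11 ]
orange 97 [244. 213.] top 0.1275 mid [ 0.6188 -0.0977] ext [0.01  0.009] allmean [ 0.621 -0.099  0.11 ]
red 64 [314. 179.] top 0.1501 mid [0.6586 0.0569] ext [0.016 0.014] allmean [0.66  0.055 0.146]
dark 17 [97. 47.] top 0.1042 mid [-0.7598  0.1032] ext [0.    0.001] allmean [-0.758  0.094  0.073]
dark 338 [309.  64.] top 0.1064 mid [0.0313 0.6879] ext [0.186 0.244] allmean [0.117 0.598 0.098]
dark 16 [ 1. 73.] top 0.062 mid [-0.7578 -0.3138] ext [0.007 0.005] allmean [-0.757 -0.314  0.047]
dark 165 [306.  78.] top 0.0497 mid [0.0407 0.6813] ext [0.16  0.227] allmean [0.108 0.59  0.038]
dark 388 [381. 110.] top 0.071 mid [0.4763 0.5868] ext [0.13  0.081] allmean [0.459 0.
[... 3261 characters left out ...]
an [0.544 0.269 0.072]
dark 46 [224. 297.] top 0.0693 mid [0.4556 0.2547] ext [0.012 0.01 ] allmean [0.454 0.257 0.058]
green 431 [210. 168.] top 0.03 mid [ 0.793  -0.0853] ext [0.09  0.092] allmean [ 0.8   -0.094  0.016]
green 131 [179. 236.] top 0.1474 mid [0.6397 0.2149] ext [0.017 0.017] allmean [0.637 0.219 0.119]
green 137 [163. 254.] top 0.146 mid [0.6343 0.2786] ext [0.019 0.017] allmean [0.63  0.284 0.12 ]
225 310 [ 7.14322270e-01 -2.20391142e-01  6.20769588e-04]
370 300 [ 0.87222545  0.00998646 -0.00103309]
304 283 [ 0.76982997 -0.06824542  0.01191902]
360 183 [0.66756701 0.22247842 0.05833689]
240 170 [ 0.36904773  0.07590544 -0.00111537]
380 170 [0.66583103 0.305639   0.05901637]
```

```bash
cat >> h.py <<'E'
def Q(yaw): return (R.from_euler("z",yaw)*R.from_euler("x",np.pi)).as_quat()
E
python3 - <<'E'
from h import *
pts={"w":(.505,-.342,.3),"s":(.393,-.21,.04),"un":(.56,.17,.35),"pk":(.614,-.09,.3),"v":(.637,.275,.17),"v2":(.637,.275,.3)}
for y in(.1,.1+np.pi,.1+np.pi/2,.1-np.pi/2):
    print(round(y,2))
    for k,p in pts.items():
        q=r.inverse_kinematics(p,Q(y));print(k,None if q is None else np.round(q,2))
print(np.round(optics.get_image("wrist")["mount"],3))
E
```

```text
0.1
w [-0.67  0.42  1.43 -0.    1.29  0.8 ]
s [-0.6   0.54  2.06 -0.    0.55  0.88]
un [ 0.22  0.34  1.43 -0.    1.37  1.69]
pk [-0.22  0.44  1.4  -0.    1.3   1.25]
v [ 0.34  0.69  1.31 -0.    1.14  1.81]
v2 [ 0.34  0.59  1.17 -0.    1.38  1.81]
3.24
w [-0.67  0.42  1.43  0.    1.29 -2.34]
s [-0.6   0.54  2.06 -0.    0.55 -2.27]
un [ 0.22  0.34  1.43  0.    1.37 -1.46]
pk [-0.22  0.44  1.4   0.    1.3  -1.89]
v [ 0.34  0.69  1.31  0.    1.14 -1.33]
v2 [ 0.34  0.59  1.17  0.    1.38 -1.33]
1.67
w [-0.67  0.42  1.43  0.    1.29 -0.77]
s [-0.6   0.54  2.06 -0.    0.55 -0.7 ]
un [ 0.22  0.34  1.43 -0.    1.37  0.12]
pk [-0.22  0.44  1.4   0.    1.3  -0.32]
v [ 0.34  0.69  1.31 -0.    1.14  0.24]
v2 [ 0.34  0.59  1.17 -0.    1.38  0.24]
-1.47
w [-0.67  0.42  1.43 -0.    1.29  2.37]
s [-0.6   0.54  2.06 -0.    0.55  2.45]
un None
pk [-0.22  0.44  1.4  -0.    1.3   2.82]
v None
v2 None
[[ 0.001 -0.961 -0.277  0.07 ]
 [ 1.     0.001  0.    -0.   ]
 [-0.    -0.277  0.961 -0.122]
 [ 0.     0.     0.     1.   ]]
```

```bash
python3 - <<'E'
from m import *
for fn,p in(("w_rol",(.46,-.27,.33)),("w_st",(.575,-.085,.38)),("w_un",(.57,.165,.4))):
    r.move_to(p,Q(.1)); r.sleep(.2); P,px=snap("wrist",fn)
    print(fn,r.current_t(),np.round(r.current_tool_pos(),4));blobs(P,px,40)
a=[cv2.imread(f"pics/{n}.png") for n in("w_rol","w_st","w_un")]
cv2.imwrite("pics/m1.png",np.vstack([np.hstack(a[:2]),np.hstack([a[2],a[2]*0])])[:,:,:][::1,::1])
im=cv2.imread("pics/m1.png");cv2.imwrite("pics/m1.png",cv2.resize(im,(800,600)))
E
```

```text
w_rol 1.6417 [ 0.4597 -0.2706  0.3298]
mauve 948 [224. 111.] top 0.0644 mid [ 0.5136 -0.2311] ext [0.045 0.046] allmean [ 0.513 -0.227  0.063]
mauve 1112 [315. 127.] top 0.0643 mid [ 0.5049 -0.3428] ext [0.045 0.045] allmean [ 0.505 -0.347  0.062]
mauve 952 [205. 201.] top 0.0642 mid [ 0.3924 -0.2128] ext [0.036 0.036] allmean [ 0.397 -0.213  0.059]
orange 98 [78. 68.] top 0.1315 mid [ 0.5422 -0.0941] ext [0.018 0.009] allmean [ 0.542 -0.095  0.129]
dark 331 [138.  47.] top 0.0468 mid [ 0.5723 -0.1208] ext [0.103 0.006] allmean [ 0.576 -0.121  0.041]
dark 61 [108.   8.] top 0.0731 mid [ 0.6098 -0.0958] ext [0.007 0.005] allmean [ 0.61  -0.096  0.062]
dark 45 [107.  74.] top 0.0714 mid [ 0.5417 -0.094 ] ext [0.006 0.006] allmean [ 0.542 -0.092  0.061]
dark 508 [224. 114.] top 0.0644 mid [ 0.5109 -0.2313] ext [0.04  0.046] allmean [ 0.509 -0.227  0.063]
dark 113 [323. 131.] top 0.0576 mid [ 0.5037 -0.3547] ext [0.028 0.01 ] allmean [ 0.5   -0.357  0.047]
dark 61 [300. 138.] top 0.0642 mid [ 0.4888 -0.3279] ext [0.008 0.009] allmean [ 0.491 -0.326  0.063]
dark 682 [204. 203.] top 0.0642
[... 4161 characters left out ...]
rk 128 [249. 214.] top 0.0721 mid [0.4661 0.1603] ext [0.014 0.014] allmean [0.471 0.161 0.065]
dark 104 [305. 214.] top 0.0708 mid [0.4758 0.0723] ext [0.012 0.013] allmean [0.48  0.075 0.062]
dark 235 [457. 270.] top 0.0594 mid [ 0.3972 -0.1998] ext [0.027 0.016] allmean [ 0.402 -0.196  0.047]
dark 96 [469. 280.] top 0.0599 mid [ 0.3887 -0.2184] ext [0.018 0.012] allmean [ 0.385 -0.222  0.052]
green 2396 [448.  18.] top 0.0295 mid [ 0.774  -0.0883] ext [0.057 0.095] allmean [ 0.781 -0.1    0.014]
green 444 [166.  95.] top 0.147 mid [0.6358 0.2758] ext [0.018 0.02 ] allmean [0.636 0.271 0.137]
green 268 [218.  95.] top 0.1473 mid [0.6415 0.2113] ext [0.019 0.019] allmean [0.642 0.213 0.145]
```

View pics/m1.png

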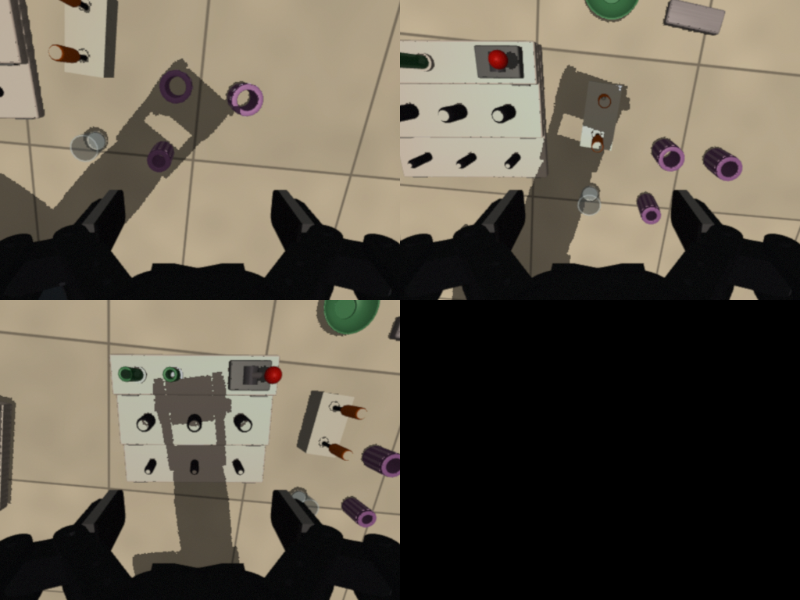

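```bash
cat > pp.py <<'E'
from h import *
YAW=.1
def topmid(xy,ztop,rad,fn,H=.2,band=.006):
    """put TCP H above the top of the thing at xy, return its centre from depth"""
    for i in range(2):
        r.move_to([xy[0],xy[1],ztop+H],Q(YAW));r.sleep(.25)
        P,px=snap("wrist",f"{fn}{i}")
        d=np.hypot(P[...,0]-xy[0],P[...,1]-xy[1])
        m=(d<rad)&(P[...,2]>ztop-band)&(P[...,2]<ztop+.015)
        t=P[m];lo,hi=np.percentile(t[:,:2],[1,99],axis=0);c=(lo+hi)/2
        print(fn,"n",len(t),"c",c.round(4),"ext",(hi-lo).round(4),"z",np.median(t[:,2]).round(4))
        mv=np.hypot(*(c-xy));xy=c
        if mv<.006: break
    return c
def down(p,z,vel=.08,fmax=25,step=.004):
    """descend stepwise, stop on rising force"""
    f0=np.array(r.current_contact_force());zc=r.current_tool_pos()[2]
    while zc>z+1e-4:
        zc=max(z,zc-step);r.move_linear([p[0],p[1],zc],vel=vel)
        f=np.array(r.current_contact_force())-f0
        if np.linalg.norm(f)>fmax: print("force",f.round(1),"at",np.round(r.current_tool_pos(),4));return False
    print("down ok f",f.round(1),np.round(r.current_tool_pos(),4));return True
def grab(c,zg,op,ztrav,squeeze=50):
    r.set_gripper(op);r.move_linear([*c,zg+.04],vel=.25);r.move_linear([*c,zg],vel=.1)
    r.set_gripper(0,squeeze=squeeze);print("opening mm",r.current_opening()*85)
    r.move_linear([*c,ztrav],vel=.25)
E
python3 - <<'E'
from pp import *
d=topmid(np.array([.4758,.0723]),.072,.03,"post_s")
s=topmid(np.array([.3927,-.2125]),.062,.04,"rol_s")
grab(s,.048,.75,.2)
r.move_to([*d,.2],Q(YAW));r.move_linear([*d,.145],vel=.2)
print("ok",down(d,.0685),r.current_t())
P,px=snap("wrist","held")
cv2.imwrite("pics/heldb.png",px[:,:,::-1])
E
```

```text
post_s n 139 c [0.4742 0.0706] ext [0.0151 0.015 ] z 0.0691
rol_s n 861 c [ 0.3916 -0.2123] ext [0.0381 0.0379] z 0.0628
opening mm 37.95520954318113
down ok f [-1.6 -0.1  8.7] [0.4742 0.0706 0.0689]
ok True 15.9333
```

View pics/heldb.png

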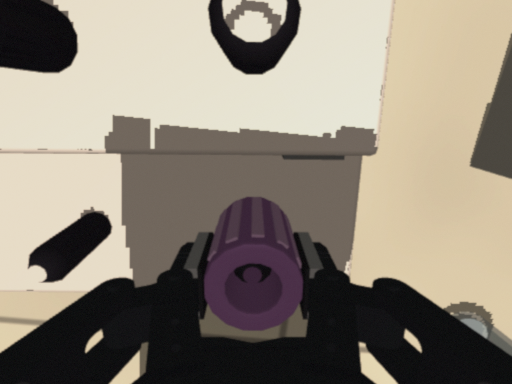

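The slim roller is in the jaws with the post tip showing inside its bore at (253,273), so it's on the post. I'll release it, check that it's seated, then do the wide rollers the same way.

```bash
python3 - <<'E'
from pp import *
r.set_gripper(.7);r.move_linear([.4742,.0706,.2],vel=.25)
print("slim seated?");topmid(np.array([.4742,.0706]),.082,.04,"chk_s")
for i,(dn,sn) in enumerate([((.5696,.0811),(.5141,-.230)),((.5617,.1692),(.5055,-.3425))]):
    d=topmid(np.array(dn),.092,.03,f"post_w{i}")
    s=topmid(np.array(sn),.062,.045,f"rol_w{i}")
    grab(s,.048,1.0,.22)
    if r.current_opening()*85<44: print("BAD GRASP");break
    r.move_to([*d,.22],Q(YAW));r.move_linear([*d,.165],vel=.2)
    if not down(d,.0885): break
    r.set_gripper(.85);r.move_linear([*d,.22],vel=.25)
    topmid(d,.102,.04,f"chk_w{i}");print(r.current_t())
E
```

```text
slim seated?
chk_s n 872 c [0.4741 0.0703] ext [0.0375 0.038 ] z 0.0828
post_w0 n 250 c [0.5687 0.0793] ext [0.0246 0.025 ] z 0.0893
rol_w0 n 1115 c [ 0.5139 -0.2311] ext [0.0477 0.0473] z 0.0628
opening mm 48.53889502015744
down ok f [-2.9  0.7  5.9] [0.5687 0.0793 0.0889]
chk_w0 n 1132 c [0.5684 0.0789] ext [0.0478 0.0474] z 0.1028
31.45
post_w1 n 245 c [0.5606 0.1692] ext [0.0246 0.0254] z 0.0894
rol_w1 n 1118 c [ 0.505  -0.3436] ext [0.0475 0.0471] z 0.0628
opening mm 48.210939475653745
down ok f [-2.5 -0.   5.1] [0.5606 0.1692 0.0889]
chk_w1 n 1139 c [0.5604 0.1689] ext [0.0475 0.0475] z 0.1027
46.3833
```

```bash
python3 - <<'E'
from pp import *
for i,(dn,sn) in enumerate([((.6358,.2758),(.543,-.088)),((.6415,.2113),(.612,-.091))]):
    d=topmid(np.array(dn),.145,.025,f"vial{i}")
    s=topmid(np.array(sn),.130,.025,f"pick{i}")
    grab(s,.111,.55,.31)
    if not 17<r.current_opening()*85<22: print("BAD GRASP");break
    r.move_to([*d,.31],Q(YAW));r.move_linear([*d,.262],vel=.15)
    ok=down(d,.1715,fmax=15)
    P,px=snap("wrist",f"ph{i}");print(ok,r.current_t())
    if not ok: break
    r.set_gripper(.55);r.move_linear([*d,.31],vel=.25)
    topmid(d,.190,.025,f"chk_p{i}");print(r.current_t())
E
```

```text
vial0 n 245 c [0.6358 0.2762] ext [0.0206 0.0204] z 0.1456
pick0 n 107 c [ 0.5423 -0.089 ] ext [0.019 0.018] z 0.1293
opening mm 18.58025859429969
down ok f [1.1 0.9 2.7] [0.6362 0.2763 0.1719]
True 59.7583
chk_p0 n 113 c [0.6357 0.2762] ext [0.019  0.0188] z 0.1892
61.5583
vial1 n 244 c [0.6418 0.2115] ext [0.0206 0.0205] z 0.1457
pick1 n 109 c [ 0.6125 -0.0927] ext [0.0185 0.0181] z 0.1293
opening mm 18.525220978902563
down ok f [1.1 0.2 1.4] [0.6422 0.2115 0.1719]
True 74.1167
chk_p1 n 111 c [0.6415 0.2113] ext [0.019  0.0188] z 0.1891
75.9167
```

All five are seated: the roller tops read about 0.083, 0.103 and 0.103, and the pick tops about 0.189. Before touching the lever I'll do a full check from above.

```bash
python3 - <<'E'
from pp import *
r.move_to([.575,.12,.4],Q(YAW));r.sleep(.3);r.set_gripper(0)
P,px=snap("wrist","pre")
from m import masks
m=masks(px,P)["red"];t=P[m];lo,hi=np.percentile(t[:,:2],[1,99],axis=0);print("ball",(lo+hi)/2,hi-lo,t[:,2].max())
cv2.imwrite("pics/preb.png",px[:,:,::-1])
for (u,v) in [(0,0)]:pass
snap("scene","s1");cv2.imwrite("pics/s1b.png",cv2.resize(cv2.imread("pics/s1.png")[100:300,100:420],(800,500)))
E
```

```text
ball [0.65571506 0.06149519] [0.02195486 0.02035359] 0.153520895435789
```

View pics/preb.png

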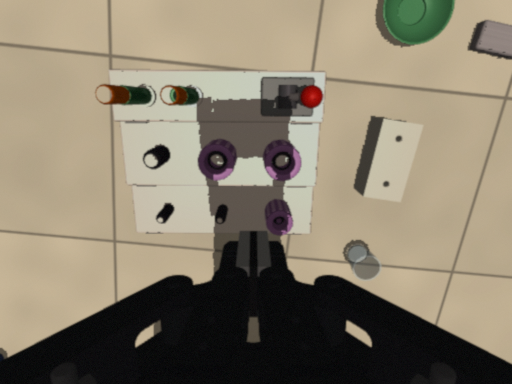

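View pics/s1b.png

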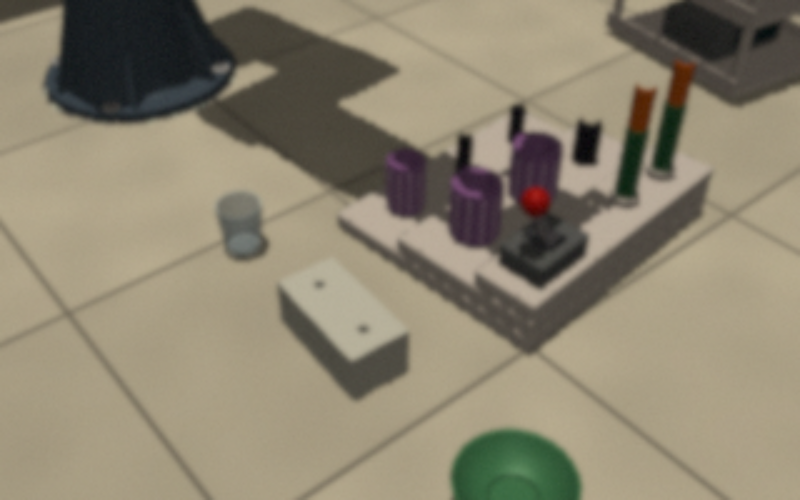

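Both views show three seated rollers, at (217,160), (282,160) and (279,217). The picks are in the vials, the stand is empty and the lever ball is at (311,97), still off. Now the lever.

```bash
python3 - <<'E'
from pp import *
b=np.array([.6557,.0615]);u=np.array([-np.sin(.095),np.cos(.095)])
z=.14
p=b-.055*u
r.move_to([*p,.25],Q(YAW));r.move_linear([*p,z],vel=.15)
f0=np.array(r.current_contact_force())
for s in np.arange(-.05,.0461,.004):
    r.move_linear([*(b+s*u),z],vel=.06)
    f=np.array(r.current_contact_force())-f0
    if np.linalg.norm(f)>2: print(s.round(3),f.round(1))
    if np.linalg.norm(f)>20: break
e=b+(s-.03)*u
r.move_linear([*e,z],vel=.1);r.move_linear([*e,.3],vel=.25)
r.move_to([.575,.12,.4],Q(YAW));r.sleep(.3)
P,px=snap("wrist","post")
from m import masks
m=masks(px,P)["red"];t=P[m];lo,hi=np.percentile(t[:,:2],[1,99],axis=0);print("ball",(lo+hi)/2,hi-lo,t[:,2].max(),r.current_t())
cv2.imwrite("pics/postb.png",px[:,:,::-1])
E
```

```text
0.026 [  0.2 -13.6  -0.3]
0.03 [  1.1 -32.   -0.1]
ball [0.65397994 0.11136224] [0.01714619 0.02223264] 0.15016245458317456 86.5333
```

View pics/postb.png

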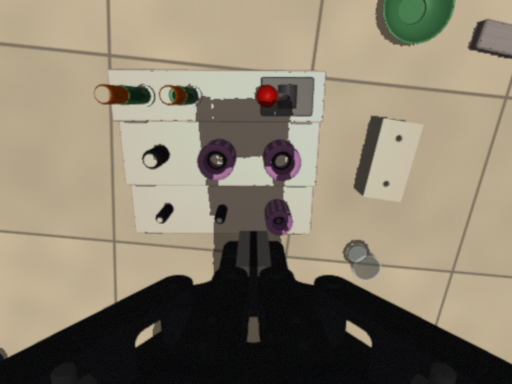

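```bash
python3 - <<'E'
from m import *
from scipy.optimize import least_squares
for n in("pre","post"):
    P,px=load(n);t=P[masks(px,P)["red"]];t=t[t[:,2]>.125]
    s=least_squares(lambda a:np.linalg.norm(t-a[:3],axis=1)-a[3],[*t.mean(0),.01],loss="soft_l1",f_scale=.001).x
    print(n,s.round(4),len(t))
E
```

```text
pre [0.6555 0.06   0.1397 0.0124] 336
post [0.6507 0.1109 0.1362 0.0126] 277
```

```bash
python3 - <<'E'
from pp import *
b=np.array([.6557,.0615]);u=np.array([-np.sin(.095),np.cos(.095)]);z=.142
p=b-.02*u
r.move_to([*p,.25],Q(YAW));r.move_linear([*p,z],vel=.15)
f0=np.array(r.current_contact_force())
for s in np.arange(.0,.0361,.002):
    r.move_linear([*(b+s*u),z],vel=.05);r.sleep(.1)
    f=np.array(r.current_contact_force())-f0
    print(s.round(3),f[1].round(1),end="; ")
    if np.linalg.norm(f)>32: break
e=b+(s-.03)*u
r.move_linear([*e,z],vel=.1);r.move_linear([*e,.3],vel=.25)
r.move_to([.575,.12,.4],Q(YAW));r.sleep(.3)
P,px=snap("wrist","post2")
snap("scene","s2")
from m import masks
from scipy.optimize import least_squares
t=P[masks(px,P)["red"]];t=t[t[:,2]>.125]
print(least_squares(lambda a:np.linalg.norm(t-a[:3],axis=1)-a[3],[*t.mean(0),.01],loss="soft_l1",f_scale=.001).x.round(4),r.current_t())
# lever stem: dark points between block and ball
for n in("pre","post2"):
    im=cv2.imread(f"pics/{n}.png")[60:130,240:340];cv2.imwrite(f"pics/{n}c.png",im)
a=[cv2.resize(cv2.imread(f"pics/{n}.png")[150:220,280:350],(400,400)) for n in("s1","s2")]
cv2.imwrite("pics/lev.png",np.hstack(a))
E
```

```text
0.0 -0.0; 0.002 0.7; 0.004 0.6; 0.006 0.3; 0.008 0.3; 0.01 -0.6; 0.012 -0.2; 0.014 0.1; 0.016 0.1; 0.018 0.8; 0.02 0.5; 0.022 -0.6; 0.024 -3.5; 0.026 -13.4; 0.028 -22.2; 0.03 -31.7; 0.032 -41.9; [0.6507 0.1107 0.1359 0.0128] 96.675
```

View pics/lev.png

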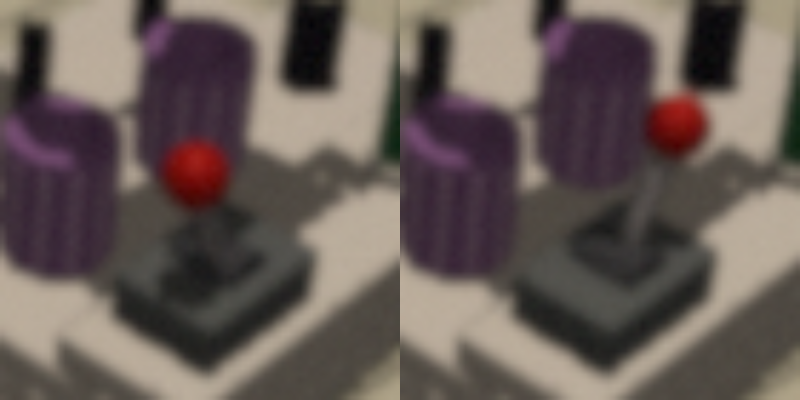

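The lever leans right over to +y and rests on its hard stop; the second push met a firm stop at the same place. The rollers haven't moved. I'm handing the job in.

```bash
python3 -c "
from h import *
print(r.hand_in(),r.current_t())"
```

```text
the job is handed in; nothing more can be done
the job is handed in; nothing more can be done
```

I handed the job in at about 97 s of the 210 s allowed, but no verdict came back: all three rollers present (two wide, one slim) sit on posts of their size, both picks are home in the vials, and the lever is against its on stop, with its angle judged from camera and contact force only.

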